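# Jack up the tilting carving board and hold it raised

### The arm

A 6-joint arm with a two-finger parallel gripper is mounted at the origin on a cart in front of the work surface, level with it; the furniture and walls round the work are solid. World frame = base frame: x ahead of the robot, y to its left, z up, the work surface at z = 0. Lengths are in m, angles in rad, forces in N, time in s.
With the tool pointing down it reaches from about 0.35 to 0.775 m from the base axis. Payload 5.5 kg.
Tool frame: the origin (TCP) lies at the very end of the fingers, on their centre line; the grasp point (between the pads) lies 19 mm behind it; z points along the fingers, y is the line along which they close (so a half turn about z gives the same grasp; the last joint's range is limited). The gripper opens to 85 mm and grips with 20 to 120 N. Pads are 22 mm wide; open, the fingers measure 114 mm over their backs; the gripper's body (76 mm by 85 mm) begins 54 mm behind the grasp point. The pads swing forward as they close: fully open they stand 13 mm farther back than shut.
Start: joints at [-1.356, 0.313, 0.046, 1.304, 0, 1.431], TCP at [0.2, -0.539, 0.231] pointing down, gripper open.
Joint ranges: [-2.76, 2.76], [-0.86, 1.69], [-1.03, 1.26], [-2.2, 2.34], [-1.47, 1.5], [-3.14, 3.14]. Speed limits (rad/s): [2.57, 2.57, 3.14, 3.14, 3.14, 3.14].

### API

Orientations are given as a unit quaternion [x, y, z, w].
In Python, from bench import manip gives the robot as it stands.
- The arm moves only by the shell command python3 -m pendant 'ROWS' [FORCE]. ROWS is JSON, a list of rows, each a list of 7 numbers: the opening, from -1 (shut) to 1 (fully open), then the shift along the tool's x, y, z in cm, then the turn, a rotation vector about the tool's x, y, z in rad. A call has exactly 5 rows; each row shifts and turns the commanded pose from where the row before left it, along the tool's axes as they then stand; what a row does not reach is not made up. A row lasts 1/12 s, in which the tool goes at most 41.7 mm and 7.16 degrees, less where a joint would pass 70% of its speed; a pose out of reach is approached as far as the arm can. A call with a gripper value outside its range is refused whole. The fingers move at their own pace and stop on an object; FORCE is the grip in N (left out, the last holds). Time passes only in rows, so rows that do not move let the fingers close, or fill a call up. It gives the time, the measured TCP pose, the force, the opening and the grip force at its end, in the units of the state.
- manip.state(): the state, without advancing time (a new reading comes with each control period).
- manip.camera(name): name is "side" or "top" or "wrist"; returns (picture, depth): 384x512x3 uint8, red, green, blue; 384x512 float32, m along the optical axis (not along the pixel's ray), 0 where there is no reading.
- manip.camera_model(name): a dict with "fx", "fy", "cx", "cy" (pixels), "k1" (the pictures are not rectified: a ray, as slopes to the right and down, at radius r is drawn at 1 + k1 r^2 times it, then the intrinsics apply), "xyz" and "attitude" of the camera in the world. Camera axes: x right, y down, z forward; pixel columns grow to the right and rows downward; lengths in m; the calibration is good to about 2 mm. A picture is of the moment at which its call begins: read the wrist's pose just before it. camera_model takes no time and is no camera call; for the wrist camera it gives the pose at the moment of the call.
- manip.close_job(): hands the job in; it is judged then, once.
The state is a dict: "t": time; "joint_positions": joint angles; "dq": joint speeds; "joint_efforts": joint torques, N m; "ee_pos": TCP position; "eef_rot": TCP orientation; "wrist_force": force on the tool from outside, world axes, zero at the start; "ft_torque": the same for the moment, N m; "width": finger opening in m; "grip_force": force on a finger pad.
Only numpy, scipy, OpenCV 4.12 (cv2) and the standard library are available. Lean on these libraries where they do the work, as an engineer would, in place of code of your own. Each camera call takes 0.05 s, during which the arm holds its last target. There are 200 camera calls.

### The job

Unlock the hinged carving board by pulling its lock knob out to its stop, then set the lever jack flat on the bench with its saddle centred under the marked lift point of the board's steel lug. Press the jack's handle all the way down so that the jack lifts the board, and finish while still holding the handle fully down, so that I can slip a prop under the board; leave the glass, the wax tin and the chisel alone.

Things in the scene. Friction and masses are not known exactly. Their poses are not given: they have to be found in the camera images.
- stand: Fixed wooden stand of the carving board. Origin on the bench under the board's middle; x along the board's free edge, y from the free edge to the hinge, z up; at yaw 0 the free edge faces the robot's right (-y). Base plate 230 x 200 x 12 mm, from y = -85 mm on. Lock pin's steel bracket, 50 mm wide, 88 mm high, at x = -123 to -109, y = -40 mm, its bush out to x = -131.
- board (a joint): Hinge of the board (rad): 0 flat, grows as the free edge rises (about 0.09 with the jack full up). Plywood 200 (x) x 220 (y) x 18 mm, at z 60 to 78 mm, hinge line at y = +119, free edge at y = -110 mm of the stand. About 0.9 kg with its lug; while in, the lock pin holds it down (it gives only a few mm under a hard push).
- lock_pin (a joint): Travel of the lock pin (m): 0 pushed in (locked), 0.018 pulled out to its stop (unlocked). A light return spring and a tight bush: about 3 to 5 N to pull it out, and the bush's drag keeps it where it is left.
- lock_knob (a point): Middle of the lock knob: black, round, 28 mm across, 18 mm long, its axis level along the stand's x, 69 mm above the bench on the robot's side of the board. Pull it along the stand's -x (roughly towards the robot). 10 mm free between knob and bush when in.
- lift_point (a point): Marked lift point: centre of the underside of the round pad (30 mm across) under the arm of the steel lug clamped on the board's free edge, 28 mm beyond the edge; 50 mm above the bench when flat. The arm is 34 mm wide, sticks out 52 mm; a small cone on top (tip 20 mm above this point) marks the spot. The lug sits at various places along the edge but is clamped fast.
- jack: Loose lever jack, about 0.8 kg, steel foot plate 70 x 8 mm from x = -132 to +113 mm. Origin on the foot's underside; x forward to the saddle, z up. Saddle at x = +100; upright grey grip rib at x = -10 to +40, 22 mm thick (across y), z 8 to 60; handle pivot at x = -20, z 40 mm; the handle runs back from it over the foot.
- jack_grip (a point): Point in the middle of the jack's grip rib, 45 mm above the underside of the foot, 15 mm ahead of the jack's origin: take the rib across its 22 mm thickness.
- saddle_top (a point): Centre of the top of the jack's round saddle (28 mm across), 100 mm ahead of the jack's origin; 38 mm above the foot's underside with the handle up, 74 mm with it fully down.
- handle (a joint): Jack handle (rad): 0 fully up (0.5 rad above level, where its spring returns it when let go), 0.6 fully down at its stop (0.1 rad below level). The saddle rises 60 mm per rad. Pressing at the pad takes about 4 N at first and 9 N at the bottom with the board's load.
- handle_pad (a point): Middle of the top of the black pad (36 x 34 mm) at the end of the jack handle, 104 mm from the pivot; about 95 mm above the bench with the handle up, about 36 mm with it fully down. It moves down and about 9 mm back on its arc.
- tea_glass: Bystander: drinking glass, 85 mm across, 90 mm high; origin at the centre of its underside.
- wax_tin: Bystander: round wax tin, 61 mm across, 18 mm high; origin at the centre of its underside.
- chisel: Bystander: chisel lying on the bench, about 200 x 40 x 31 mm; origin under its middle.

How it is judged:
On the way, in this order (a step that is already met when the one before it is completed fails the run):
1. the lock knob is pulled out to its stop (value of joint lock_pin above 0.015 m), for 0.2 s.
2. the jack stands flat on the bench with its saddle under the lift point, handle still up (horizontal distance between saddle_top and lift_point below 0.012 m and height (world z) of jack below 0.004 m and angle between jack's own z axis and vertical below 0.05 rad and value of joint handle below 0.15 rad), for 0.2 s.
3. the handle is pressed fully down and the jack lifts the board (value of joint handle above 0.54 rad and value of joint board above 0.075 rad and contact force between jack and stand above 1 N and distance between saddle_top and lift_point below 0.016 m and value of joint lock_pin above 0.015 m), for 0.2 s.
At the end, for the whole second after the job is handed in: Fingers press the jack (>1.5 N), not the stand; handle down (>0.54 of 0.6 rad); board up >0.075 rad, carried by the jack (>1 N), saddle within 12 mm sideways of the lift point and touching; jack flat on the bench (4 mm, 0.05 rad); lock pin still out (>15 of 18 mm) (all of step 3 and horizontal distance between saddle_top and lift_point below 0.012 m and height (world z) of jack below 0.004 m and angle between jack's own z axis and vertical below 0.05 rad and contact force between the fingers and jack above 1.5 N and contact force between each of the arm, the fingers and stand below 0.5 N); the arm keeps its last pose, push and grip.
It fails at once if the glass was disturbed (moved over 30 mm or tipped) (distance of tea_glass from where it was at the start of the episode above 0.03 m or angle between tea_glass's own z axis and vertical above 0.4 rad).
It fails at once if the wax tin was disturbed (moved over 30 mm or tipped) (distance of wax_tin from where it was at the start of the episode above 0.03 m or angle between wax_tin's own z axis and vertical above 0.4 rad).
It fails at once if the chisel was disturbed (moved over 30 mm) (distance of chisel from where it was at the start of the episode above 0.03 m).
It also fails if it takes over 59 s, if anything falls off the work surface, if the arm or the gripper's body presses on something with over 40 N, if the wrist force passes 120 N, or if a joint passes its speed limit or range.

## Working session

There is one attempt and no reset: what is moved stays moved. The work goes in short steps, Python scripts to look and compute and a shell command to move; the robot and the scene stay as the last step left them, time stands still between calls to the robot, and variables do not carry over. Pictures are saved under pics/ and viewed, at most 12 in all, crops included, and the job is handed in when it is done.

```bash
ls; mkdir -p pics; cat > h.py <<'E'
import numpy as np,cv2
from bench import manip
from scipy.spatial.transform import Rotation as R
def rot(m):
    a=np.array(m["attitude"]); return a if a.shape==(3,3) else R.from_quat(a).as_matrix()
def und(m,u,v):
    p=np.array([(u-m["cx"])/m["fx"],(v-m["cy"])/m["fy"]],float); q=p.copy()
    for _ in range(20): q=p/(1+m["k1"]*(q@q))
    return q
def ray(m,u,v):
    q=und(m,u,v); return np.array(m["xyz"]),rot(m)@np.array([q[0],q[1],1])
def plane(m,u,v,z):
    o,d=ray(m,u,v); return o+d*(z-o[2])/d[2]
def dep(m,D,u,v):
    o,d=ray(m,u,v); return o+d*D[int(v),int(u)]
def cloud(m,D):
    v,u=np.nonzero(D>0); p=np.stack([(u-m["cx"])/m["fx"],(v-m["cy"])/m["fy"]],1); q=p.copy()
    for _ in range(20): q=p/(1+m["k1"]*(q**2).sum(1,keepdims=True))
    z=D[v,u][:,None]; P=np.array(m["xyz"])+np.hstack([q*z,z])@rot(m).T
    o=np.full(D.shape+(3,),np.nan); o[v,u]=P; return o
E
python3 - <<'E'
from h import *
for n in ["top","side"]:
    m=manip.camera_model(n); p,D=manip.camera(n); print(n,m)
    cv2.imwrite(f"pics/{n}0.png",p[...,::-1]); np.savez(f"{n}0.npz",p=p,D=D)
print(manip.state())
E
```

```text
pics
top {'fx': 390.0193526038197, 'fy': 390.0193526038197, 'cx': 250.4914973716857, 'cy': 190.66943662673205, 'k1': -0.04359565352283343, 'xyz': array([ 0.40772782, -0.01648931,  1.24134329]), 'attitude': array([ 0.71604417, -0.69640563,  0.02750462, -0.03928661])}
side {'fx': 350.9843668200963, 'fy': 350.9843668200963, 'cx': 264.6041507679091, 'cy': 185.9184383002058, 'k1': -0.07622113166015071, 'xyz': array([0.01086123, 0.98901131, 0.87300062]), 'attitude': array([-0.21735392,  0.85996283, -0.45011166,  0.1030568 ])}
{'t': 0.1, 'joint_positions': array([-1.35560998e+00,  3.13918385e-01,  4.51217479e-02,  1.30358196e+00,
       -2.46637509e-05,  1.43119325e+00]), 'dq': array([-6.21492262e-05, -2.12211573e-03,  3.33701971e-03, -6.83313660e-04,
       -4.61686958e-04, -6.01953509e-05]), 'joint_efforts': array([ 2.30776910e-03, -4.81723773e+01,  2.99244547e+01,  1.27040962e-02,
       -2.16362937e-04,  1.04911169e-05]), 'ee_pos': array([ 0.19963967, -0.53876732,  0.23051389]), 'eef_rot': array([ 9.84306467e-01,  1.76465727e-01, -4.22143020e-05, -7.90105854e-04]), 'wrist_force': array([ 0.46245791, -0.64047014, -0.67184556]), 'ft_torque': array([ 0.03833837, -0.05035401,  0.00620463]), 'grip_force': 0.0, 'width': 0.08544177181216579}
```

View pics/top0.png

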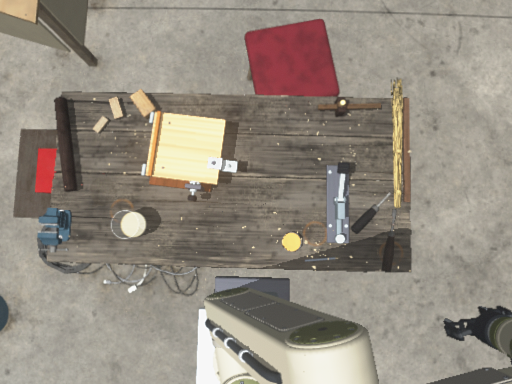

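View pics/side0.png

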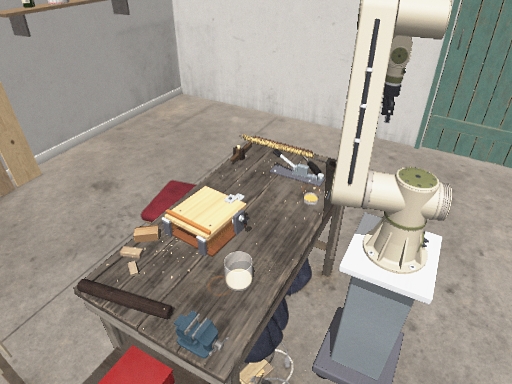

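Top view: the board is at (187,149), its lug at (231,166), the knob at (193,190), and the jack at (338,205) with its pad at (345,168) and saddle at (341,239). The glass is at (132,224), the tin at (291,242) and the chisel at (370,213). I'll measure these next.

```bash
python3 - <<'E'
from h import *
z=np.load("top0.npz");p,D=z["p"],z["D"];m=manip.camera_model("top");P=cloud(m,D)
a=cv2.resize(p[130:210,140:260],None,fx=5,fy=5,interpolation=cv2.INTER_CUBIC)
b=cv2.resize(p[155:255,275:400],None,fx=5,fy=5,interpolation=cv2.INTER_CUBIC)
c=np.zeros((500,800,3),np.uint8);
a=cv2.resize(a,(400,267)); b=cv2.resize(b,(400,320)); c[:267,:400]=a;c[:320,400:]=b
cv2.imwrite("pics/crop.png",c[:320,:,::-1])
def rect(mask,zz,name):
    mask=mask.astype(np.uint8); n,l,s,_=cv2.connectedComponentsWithStats(mask)
    k=1+np.argmax(s[1:,4]); cs,_=cv2.findContours((l==k).astype(np.uint8),0,2)
    c=cs[0][:,0]; W=np.array([plane(m,u,v,zz)[:2] for u,v in c],np.float32)
    r=cv2.minAreaRect(W); print(name,r,cv2.boxPoints(r).round(3).tolist(),s[k,4]); return l==k
Z=P[...,2]
roi=np.zeros(Z.shape,bool); roi[100:215,140:225]=1
rect(roi&(Z>.065)&(Z<.09)&(p[...,0]>170),.078,"board")
roi[:]=0; roi[150:255,315:360]=1
j=rect(roi&(Z>.004)&(p[...,2].astype(int)+15>p[...,0]),.008,"jack")
for n,(u,v) in dict(conetip=(231,166),knob=(193,190),pad=(345,168),saddle=(341,239),glass=(132,224),tin=(291,242),bench=(270,190)).items(): print(n,dep(m,D,u,v).round(3))
E
```

```text
board ((0.6401183605194092, 0.19335472583770752), (0.2042219191789627, 0.20986883342266083), 84.40479278564453) [[0.5260000228881836, 0.10199999809265137], [0.7350000143051147, 0.08100000023841858], [0.7549999952316284, 0.2849999964237213], [0.5460000038146973, 0.3050000071525574]] 4195
jack ((0.4970199465751648, -0.26911497116088867), (0.25530722737312317, 0.07596444338560104), 0.30397120118141174) [[0.36899998784065247, -0.23199999332427979], [0.3700000047683716, -0.30799999833106995], [0.625, -0.3059999942779541], [0.6240000128746033, -0.23000000417232513]] 1738
conetip [0.593 0.066 0.064]
knob [0.515 0.177 0.081]
pad [ 0.59  -0.273  0.1  ]
saddle [ 0.38  -0.276  0.038]
glass [0.408 0.377 0.016]
tin [ 0.366 -0.126  0.01 ]
bench [ 0.529 -0.056  0.   ]
```

View pics/crop.png

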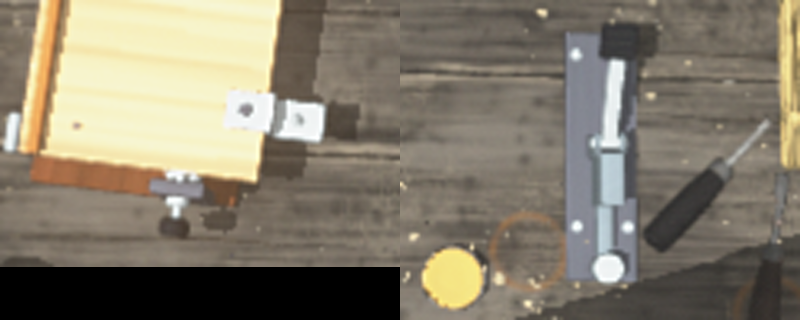

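Crop: the knob is at about pixel (192,198), the cone at (230,166), the saddle at (340,239) and the tin at (291,242). I'll turn the tool so it faces the knob and compute the distances.

```bash
cat >> h.py <<'E'
def go(x,y,z,yawdeg=None,n=""):
    s=manip.state(); r=R.from_quat(s["eef_rot"]); d=r.inv().apply(np.array([x,y,z])-s["ee_pos"])*100
    M=r.as_matrix(); yaw=np.degrees(np.arctan2(M[1,0],M[0,0]))
    print(n,"t",round(s["t"],2),"tcp",s["ee_pos"].round(4),"shift cm",d.round(2),"yaw",yaw.round(2),"down",M[:,2].round(4),"F",s["wrist_force"].round(1),"w",round(s["width"],4))
    if yawdeg is not None:
        t=R.from_euler('z',yawdeg,degrees=True)*R.from_euler('x',np.pi); rv=(r.inv()*t).as_rotvec(); print(" turn",rv.round(3))
        print(" shift after turn",(t.inv().apply(np.array([x,y,z])-s["ee_pos"])*100).round(2))
E
for i in 1 2 3 4; do python3 -m pendant '[[1,0,0,0,0,0,-0.12],[1,0,0,0,0,0,-0.12],[1,0,0,0,0,0,-0.12],[1,0,0,0,0,0,-0.12],[1,0,0,0,0,0,-0.12]]' >/dev/null; done
python3 - <<'E'
from h import *
m=manip.camera_model("top")
K=plane(m,192.2,197.8,.075); C=plane(m,230,165.7,.07); print("knob",K,"cone",C,"saddle",plane(m,340,238.75,.038), "tin",plane(m,291.3,241.6,.018))
a=np.radians(-5.7); print("knob expected stand x", )
go(.42,.14,.23,174.3)
E
```

```text
knob [0.49170453 0.17928626 0.075     ] cone [0.59297719 0.06907055 0.07      ] saddle [ 0.38108935 -0.27301428  0.038     ] tin [ 0.36771433 -0.12590239  0.018     ]
knob expected stand x
 t 1.77 tcp [ 0.1997 -0.5389  0.2307] shift cm [ 4.78 71.21  0.15] yaw 158.18 down [-2.0e-04  1.1e-03 -1.0e+00] F [-0.3 -0.4 -0.1] w 0.0855
 turn [ 0.001 -0.    -0.281]
 shift after turn [-15.18  69.74   0.07]
```

```bash

python3 -m pendant '[[1,0,0,0,0,0,-0.1],[1,0,0,0,0,0,-0.1],[1,0,0,0,0,0,-0.08],[1,-0.5,3,0,0,0,0],[1,-0.5,3,0,0,0,0]]' >/dev/null
for i in 1 2 3 4; do python3 -m pendant '[[1,-0.7,3.2,0,0,0,0],[1,-0.7,3.2,0,0,0,0],[1,-0.7,3.2,0,0,0,0],[1,-0.7,3.2,0,0,0,0],[1,-0.7,3.2,0,0,0,0]]' >/dev/null; done
python3 -m pendant '[[1,0,0,0,0,0,0],[1,0,0,0,0,0,0],[1,0,0,0,0,0,0],[1,0,0,0,0,0,0],[1,0,0,0,0,0,0]]'
python3 - <<'E'
from h import *
m=manip.camera_model("wrist"); p,D=manip.camera("wrist"); cv2.imwrite("pics/w1.png",p[...,::-1]); np.savez("w1.npz",p=p,D=D,xyz=m["xyz"],R=rot(m)); print(m["xyz"],rot(m).round(3))
go(.47,.18,.23,174.3)
E
```

```text
t: 4.27
ee_pos: [0.4232, 0.1398, 0.2312]
eef_rot: [0.054, 0.999, -0.0, -0.0]
wrist_force: [0.4, -0.5, 0.4]
width: 0.0855
grip_force: 0.0
[0.34256465 0.14932665 0.37321681] [[ 0.109  0.943  0.315]
 [ 0.994 -0.103 -0.035]
 [-0.     0.317 -0.949]]
 t 4.32 tcp [0.4233 0.1398 0.2313] shift cm [-4.2   4.51  0.13] yaw 173.77 down [-0.e+00 -2.e-04 -1.e+00] F [ 0.   0.7 -0. ] w 0.0851
 turn [-0.    -0.    -0.009]
 shift after turn [-4.25  4.47  0.13]
```

View pics/w1.png

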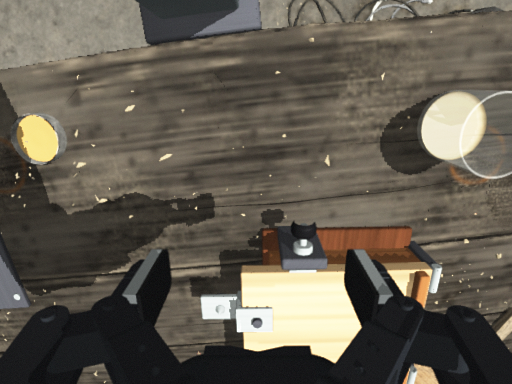

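Wrist view: the knob is at about (304,230), just in front of its bracket at (302,250). The cone is at (221,309) on the lug arm, and the board's free edge runs down column 243. I'll fit knob, lug and board edge from the depth.

```bash
python3 - <<'E'
from h import *
z=np.load("w1.npz");p,D=z["p"],z["D"];m=dict(manip.camera_model("wrist"));m["xyz"]=z["xyz"];m["attitude"]=z["R"];P=cloud(m,D)
Z=P[...,2];I=p.astype(int)
def show(n,q): print(n,len(q),"med",np.median(q,0).round(4),"min",np.percentile(q,3,0).round(4),"max",np.percentile(q,97,0).round(4))
roi=np.zeros(Z.shape,bool);roi[212:262,285:325]=1
k=roi&(I.max(2)<50)&(Z>.05); show("knob",P[k]); v,u=np.nonzero(k); print(u.min(),u.max(),v.min(),v.max())
w=roi&(I.min(2)>150)&(Z>.05); show("white",P[w])
# board fit
roi[:]=0;roi[260:346,230:430]=1
b=roi&(abs(Z-.078)<.004)&(I[...,0]>150)&(I[...,0]-I[...,2]>40); show("board",P[b])
for r in (275,290,330,342):
    c=np.nonzero(b[r])[0]; print("edge L",r,c.min(),plane(m,c.min(),r,.078).round(4))
for c in (250,260,270,335,345):
    r=np.nonzero(b[:,c])[0]; print("edge T",c,r.min(),plane(m,c,r.min(),.078).round(4))
roi[:]=0;roi[285:330,195:240]=1
l=roi&(Z>.04)&(I.min(2)>60); 
cs,_=cv2.findContours(l.astype(np.uint8),0,2); c=max(cs,key=cv2.contourArea)
W=np.array([plane(m,u,v,.06)[:2] for u,v in c[:,0]],np.float32); print("lugarm",cv2.minAreaRect(W), cv2.boundingRect(c)); show("lug",P[l])
cv2.imwrite("pics/wc.png",cv2.resize(p[205:345,180:360],None,fx=4,fy=4,interpolation=cv2.INTER_CUBIC)[...,::-1])
E
```

```text
knob 354 med [0.4912 0.1797 0.0791] min [0.4843 0.1661 0.0535] max [0.5188 0.1946 0.0827]
285 316 222 256
white 160 med [0.5135 0.1817 0.0772] min [0.5049 0.1738 0.07  ] max [0.5207 0.1905 0.08  ]
board 5009 med [0.5923 0.1803 0.0773] min [0.541  0.1093 0.0757] max [0.6481 0.3005 0.0785]
edge L 275 241 [0.538  0.1095 0.078 ]
edge L 290 242 [0.5581 0.1081 0.078 ]
edge L 330 273 [0.6201 0.1381 0.078 ]
edge L 342 244 [0.6352 0.1007 0.078 ]
edge T 250 272 [0.5351 0.12   0.078 ]
edge T 260 272 [0.5364 0.1311 0.078 ]
edge T 270 272 [0.5376 0.1422 0.078 ]
edge T 335 270 [0.5433 0.2148 0.078 ]
edge T 345 289 [0.5703 0.2258 0.078 ]
lugarm ((0.5983814001083374, 0.0740085244178772), (0.04824347048997879, 0.05896655470132828), 82.51900482177734) (200, 291, 40, 39)
lug 1022 med [0.5894 0.0772 0.0613] min [0.5766 0.0527 0.0555] max [0.6093 0.1004 0.0834]
```

View pics/wc.png

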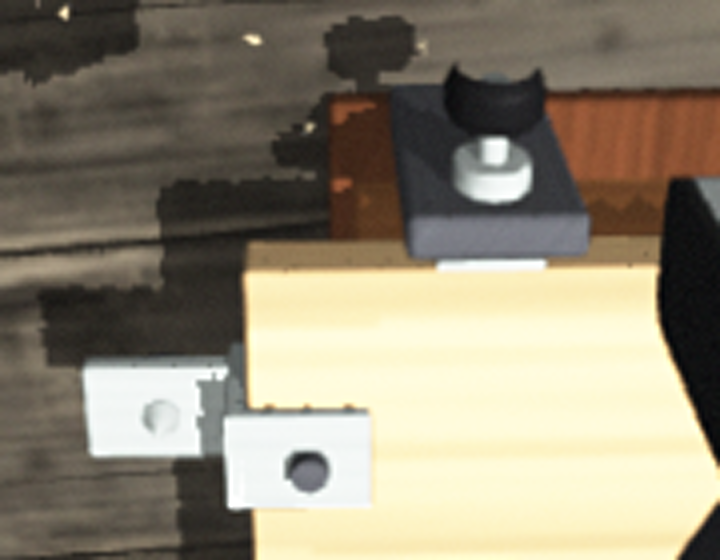

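Crop: the knob centre is at about pixel (304,231), the cone at about (220,308), and the lug arm's outer edge is at about column 202, rows 296–319.

```bash
python3 - <<'E'
from h import *
z=np.load("w1.npz");p,D=z["p"],z["D"];m=dict(manip.camera_model("wrist"));m["xyz"]=z["xyz"];m["attitude"]=z["R"]
print("knob",plane(m,303.7,231,.078).round(4))
for u,v in((220,308),(218.5,308)):print("cone tip .07/.06",plane(m,u,v,.070).round(4),plane(m,u,v,.06).round(4))
for u,v in ((204,300),(204,316),(228,300)):print("arm z",dep(m,D,u,v).round(4))
for u,v in ((201,296),(202.5,319),(236,296)):print("arm corner",plane(m,u,v,.056).round(4))
z=np.load("top0.npz");mt=manip.camera_model("top");print("top cone",plane(mt,230,165.7,.065), "top arm",dep(mt,z["D"],234,166),z["D"][163:170,226:240].round(3)[::3])
go(.491,.182,.05,174.9)
go(.491,.182,.13)
E
```

```text
knob [0.4911 0.1826 0.078 ]
cone tip .07/.06 [0.5871 0.0772 0.07  ] [0.5951 0.0749 0.06  ]
cone tip .07/.06 [0.5869 0.0754 0.07  ] [0.5949 0.073  0.06  ]
arm z [0.5811 0.057  0.0601]
arm z [0.6046 0.0531 0.0611]
arm z [0.5818 0.0871 0.0629]
arm corner [0.5778 0.0531 0.056 ]
arm corner [0.6134 0.0488 0.056 ]
arm corner [0.5822 0.0965 0.056 ]
top cone [0.59376794 0.06943577 0.065     ] top arm [0.59333279 0.05725918 0.06389356] [[1.194 1.197 1.191 1.196 1.193 1.191 1.193 1.194 1.189 1.195 1.192 1.193
  1.255 1.259]
 [1.191 1.193 1.19  1.183 1.188 1.19  1.191 1.191 1.191 1.192 1.195 1.254
  1.254 1.254]
 [1.191 1.191 1.191 1.192 1.193 1.194 1.194 1.19  1.188 1.197 1.188 1.258
  1.254 1.259]]
 t 4.32 tcp [0.4233 0.1398 0.2313] shift cm [-6.27  4.94 18.13] yaw 173.77 down [-0.e+00 -2.e-04 -1.e+00] F [ 0.   0.7 -0. ] w 0.0851
 turn [-0.   -0.   -0.02]
 shift after turn [-6.37  4.81 18.13]
 t 4.32 tcp [0.4233 0.1398 0.2313] shift cm [-6.27  4.94 10.13] yaw 173.77 down [-0.e+00 -2.e-04 -1.e+00] F [ 0.   0.7 -0. ] w 0.0851
```

```bash

python3 -m pendant '[[1,-3.2,2.4,0,0,0,-0.02],[1,-3.2,2.4,0,0,0,0],[1,0,0,4,0,0,0],[1,0,0,4,0,0,0],[1,0,0,2,0,0,0]]' >/dev/null
python3 -m pendant '[[1,0,0,4,0,0,0],[1,0,0,2,0,0,0],[1,0,0,2.1,0,0,0],[1,0,0,0,0,0,0],[1,0,0,0,0,0,0]]' 
python3 -m pendant '[[-1,0,0,0,0,0,0],[-1,0,0,0,0,0,0],[-1,0,0,0,0,0,0],[-1,0,0,0,0,0,0],[-1,0,0,0,0,0,0]]' 40
python3 -m pendant '[[-1,0,0,0,0,0,0],[-1,0,0,0,0,0,0],[-1,0,0,0,0,0,0],[-1,0,0,0,0,0,0],[-1,0,0,0,0,0,0]]'
python3 - <<'E'
from h import *
go(.491,.182,.05,174.9)
E
```

```text
t: 5.15
ee_pos: [0.4909, 0.1814, 0.0497]
eef_rot: [0.044, 0.999, -0.0, -0.001]
wrist_force: [-0.7, 0.0, 1.0]
width: 0.0854
grip_force: 0.0
t: 5.57
ee_pos: [0.4925, 0.1826, 0.0512]
eef_rot: [0.043, 0.999, 0.0, 0.001]
wrist_force: [1.3, 1.2, 4.7]
width: 0.0257
grip_force: 39.8
t: 5.98
ee_pos: [0.4925, 0.1827, 0.0512]
eef_rot: [0.043, 0.999, 0.0, 0.001]
wrist_force: [-1.1, 0.2, 5.8]
width: 0.0252
grip_force: 39.0
 t 5.98 tcp [0.4925 0.1827 0.0512] shift cm [ 0.15 -0.08  0.12] yaw 175.04 down [ 1.7e-03  5.0e-04 -1.0e+00] F [-1.1  0.2  5.8] w 0.0252
 turn [0.001 0.002 0.002]
 shift after turn [ 0.15 -0.08  0.12]
```

```bash

python3 -m pendant '[[-1,0.4,0,0,0,0,0],[-1,0.5,0,0,0,0,0],[-1,0.5,0,0,0,0,0],[-1,0.4,0,0,0,0,0],[-1,0.2,0,0,0,0,0]]'
python3 -m pendant '[[-1,0.2,0,0,0,0,0],[-1,0.1,0,0,0,0,0],[-1,0,0,0,0,0,0],[-1,0,0,0,0,0,0],[-1,0,0,0,0,0,0]]'
```

```text
t: 6.4
ee_pos: [0.4746, 0.1845, 0.0515]
eef_rot: [0.043, 0.999, 0.0, 0.003]
wrist_force: [11.7, -0.5, 0.9]
width: 0.0253
grip_force: 39.2
t: 6.82
ee_pos: [0.4746, 0.1845, 0.0517]
eef_rot: [0.044, 0.999, 0.0, 0.005]
wrist_force: [15.0, -1.3, -3.1]
width: 0.0254
grip_force: 39.7
```

```bash

python3 -m pendant '[[1,0,0,0,0,0,0],[1,0,0,0,0,0,0],[1,0,0,0,0,0,0],[1,0,0,0,0,0,0],[1,0,0,0,0,0,0]]' >/dev/null
python3 -m pendant '[[1,0,0,-4,0,0,0],[1,0,0,-4,0,0,0],[1,0,0,-4,0,0,0],[1,0,0,-4,0,0,0],[1,0,0,-4,0,0,0]]'
python3 - <<'E'
from h import *
go(.44,-.22,.25,180)
p,D=manip.camera("top"); z=np.load("top0.npz"); m=manip.camera_model("top")
for q in (z["p"],p):
    r=q[185:206,180:206].max(2); v,u=np.nonzero(r<50); print(u.mean()+180,v.mean()+185,len(u))
E
```

```text
t: 7.65
ee_pos: [0.468, 0.1843, 0.252]
eef_rot: [0.043, 0.999, -0.0, -0.0]
wrist_force: [0.6, -0.1, -0.8]
width: 0.0856
grip_force: 0.0
 t 7.65 tcp [0.468  0.1843 0.252 ] shift cm [ -0.71 -40.52   0.21] yaw 175.04 down [-8.e-04 -3.e-04 -1.e+00] F [ 0.6 -0.1 -0.8] w 0.0856
 turn [-0.    -0.001 -0.087]
 shift after turn [  2.8  -40.43   0.2 ]
nan nan 0
nan nan 0<stdin>:5: RuntimeWarning: Mean of empty slice.
  ret = ret.dtype.type(ret / rcount)
```

```bash

python3 - <<'E'
from h import *
m=manip.camera_model("wrist"); p,D=manip.camera("wrist"); P=cloud(m,D); I=p.max(2)
k=(I<60)&(abs(P[...,0]-.48)<.04)&(abs(P[...,1]-.183)<.03)&(P[...,2]>.06)&(P[...,2]<.1)
q=P[k]; print(len(q),np.median(q,0),np.percentile(q,[3,97],0))
E
python3 -m pendant '[[1,0.7,-4,0,0,0,-0.09],[1,0.7,-4,0,0,0,0],[1,0.7,-4,0,0,0,0],[1,0.7,-4,0,0,0,0],[1,0,-4,0,0,0,0]]' >/dev/null
python3 -m pendant '[[1,0,-4,0,0,0,0],[1,0,-4,0,0,0,0],[1,0,-4,0,0,0,0],[1,0,-4,0,0,0,0],[1,0,-4,0,0,0,0]]' >/dev/null
python3 -m pendant '[[1,0,-0.4,0,0,0,0],[1,0,0,0,0,0,0],[1,0,0,0,0,0,0],[1,0,0,0,0,0,0],[1,0,0,0,0,0,0]]'
python3 - <<'E'
from h import *
m=manip.camera_model("wrist"); p,D=manip.camera("wrist"); cv2.imwrite("pics/w2.png",p[...,::-1]); np.savez("w2.npz",p=p,D=D,xyz=m["xyz"],R=rot(m))
E
```

```text
460 [0.47628545 0.18097043 0.07945329] [[0.46675017 0.15848859 0.06384616]
 [0.51925224 0.19728011 0.08455534]]
t: 9.0
ee_pos: [0.4386, -0.2173, 0.2503]
eef_rot: [-0.003, 1.0, 0.0, -0.0]
wrist_force: [-0.1, 0.8, 0.0]
width: 0.0855
grip_force: 0.0
```

View pics/w2.png

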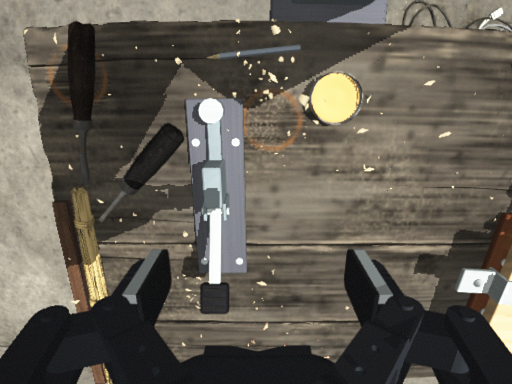

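Wrist view: foot-plate corners are at about (187,99), (243,97) and (247,272), the saddle at (210,111), the rib top at (212,162–205), and the pad at (215,298). The chisel handle's end at (181,130) is close by.

```bash
python3 - <<'E'
from h import *
z=np.load("w2.npz");p,D=z["p"],z["D"];m=dict(manip.camera_model("wrist"));m["xyz"]=z["xyz"];m["attitude"]=z["R"];P=cloud(m,D);Z=P[...,2]
for n,u,v,h in (("FL",187,99,.008),("FR",243,97,.008),("RR",247,272,.008),("saddle",210,111,.038),("chis end",181,128,.02),("chis mid",150,157,.03),("tin",335,97,.018),("pad",215,298,.1)): print(n,plane(m,u,v,h).round(4),dep(m,D,u,v).round(4))
r=np.zeros(Z.shape,bool);r[140:225,190:235]=1
t=r&(Z>.05)&(Z<.07);q=P[t];print("rib top",len(q),np.median(q,0).round(4),np.percentile(q,[3,97],0).round(4))
for lo in np.arange(.41,.52,.015):
    s=q[(q[:,0]>lo)&(q[:,0]<lo+.015)]
    if len(s)>5: print(lo.round(3),len(s),np.percentile(s[:,1],[5,50,95]).round(4),np.median(s[:,2]).round(3))
w=np.zeros(Z.shape,np.uint8);w[95:125,195:226]=(p[95:125,195:226].min(2)>200); mm=cv2.moments(w,True); u,v=mm["m10"]/mm["m00"],mm["m01"]/mm["m00"];print("saddle",u,v,plane(m,u,v,.038).round(4))
# right foot edge line
b=(Z>.003)&(Z<.014)
L=[];
for row in range(110,265,10):
    c=np.nonzero(b[row,215:270])[0]; L.append(plane(m,215+c.max(),row,.008)[:2])
L=np.array(L);print(L.round(4)[::3]); print("heading slope dy/dx",np.polyfit(L[:,0],L[:,1],1))
E
```

```text
FL [ 0.3697 -0.3018  0.008 ] [ 0.3697 -0.3023  0.0061]
FR [ 0.3674 -0.2341  0.008 ] [ 0.3676 -0.2344 -0.    ]
RR [ 0.6108 -0.2306  0.008 ] [ 0.6177 -0.231  -0.0024]
saddle [ 0.3819 -0.27    0.038 ] [ 0.3819 -0.27    0.0378]
chis end [ 0.403  -0.3085  0.02  ] [ 0.4058 -0.314  -0.0024]
chis mid [ 0.4365 -0.3463  0.03  ] [ 0.4369 -0.347   0.0279]
tin [ 0.3661 -0.1255  0.018 ] [ 0.3664 -0.1231  0.0082]
pad [ 0.5854 -0.2643  0.1   ] [ 0.589  -0.2651  0.0954]
rib top 875 [ 0.4659 -0.2675  0.059 ] [[ 0.4419 -0.2786  0.0508]
 [ 0.5052 -0.2574  0.0606]]
0.44 259 [-0.2777 -0.2675 -0.2584] 0.059
0.455 252 [-0.2779 -0.2677 -0.2579] 0.059
0.47 237 [-0.2777 -0.2674 -0.2575] 0.059
0.485 97 [-0.2785 -0.2676 -0.2572] 0.059
0.5 28 [-0.2807 -0.267  -0.2564] 0.051
saddle 210.62729124236253 110.84725050916497 [ 0.3817 -0.2693  0.038 ]
[[ 0.3827 -0.2354]
 [ 0.4193 -0.2345]
 [ 0.4581 -0.2336]
 [ 0.4993 -0.2339]
 [ 0.5434 -0.2329]
 [ 0.5908 -0.2319]]
heading slope dy/dx [ 0.01370466 -0.24015313]
```

```bash
python3 - <<'E'
from h import *
go(.4665,-.268,.026,180.8)
E
python3 -m pendant '[[0.4,-1.4,-2.55,0,0,0,-0.009],[0.4,-1.4,-2.55,0,0,0,0],[0.4,0,0,4,0,0,0],[0.4,0,0,4,0,0,0],[0.4,0,0,4,0,0,0]]' >/dev/null
python3 -m pendant '[[0.4,0,0,4,0,0,0],[0.4,0,0,3,0,0,0],[0.4,0,0,0,0,0,0],[0.4,0,0,0,0,0,0],[0.4,0,0,0,0,0,0]]'
python3 - <<'E'
from h import *
go(.4665,-.268,.026,180.8)
E
```

```text
t 9.05 tcp [ 0.4387 -0.2174  0.2504] shift cm [-2.75 -5.08 22.44] yaw -179.69 down [-0.e+00  1.e-04 -1.e+00] F [ 0.9  0.4 -0.8] w 0.0858
 turn [ 0.    -0.    -0.008]
 shift after turn [-2.71 -5.1  22.44]
t: 9.88
ee_pos: [0.4683, -0.2699, 0.0622]
eef_rot: [-0.007, 1.0, -0.001, 0.001]
wrist_force: [0.3, 0.3, 0.3]
width: 0.0599
grip_force: 0.0
 t 9.88 tcp [ 0.4683 -0.2699  0.0622] shift cm [0.19 0.19 3.62] yaw -179.23 down [ 0.0019 -0.0015 -1.    ] F [0.3 0.3 0.3] w 0.0599
 turn [-0.002  0.002 -0.001]
 shift after turn [0.18 0.19 3.62]
```

```bash

python3 -m pendant '[[0.4,0.2,0.2,1.5,0,0,0],[0.4,0,0,1.5,0,0,0],[0.4,0,0,0.6,0,0,0],[0.4,0,0,0,0,0,0],[0.4,0,0,0,0,0,0]]'
python3 -m pendant '[[-1,0,0,0,0,0,0],[-1,0,0,0,0,0,0],[-1,0,0,0,0,0,0],[-1,0,0,0,0,0,0],[-1,0,0,0,0,0,0]]' 80
python3 -m pendant '[[-1,0,0,-0.5,0,0,0],[-1,0,0,-1,0,0,0],[-1,0,0,-2,0,0,0],[-1,0,0,-3,0,0,0],[-1,0,0,0,0,0,0]]'
python3 - <<'E'
from h import *
L=np.array([.592,.0755]);a=np.radians(84.9);h=np.array([np.cos(a),np.sin(a)])
g=L-.085*h; s=L-.155*h; print(g,s); go(s[0],s[1],.10,84.9)
E
```

```text
t: 10.3
ee_pos: [0.466, -0.2684, 0.026]
eef_rot: [-0.006, 1.0, -0.001, 0.001]
wrist_force: [-0.0, -0.3, 1.9]
width: 0.0597
grip_force: 0.0
t: 10.72
ee_pos: [0.4658, -0.2687, 0.0255]
eef_rot: [-0.006, 1.0, -0.001, 0.001]
wrist_force: [-1.2, -0.7, 5.9]
width: 0.0213
grip_force: 78.6
t: 11.13
ee_pos: [0.4668, -0.269, 0.0936]
eef_rot: [-0.006, 1.0, -0.002, 0.002]
wrist_force: [2.1, -1.9, -6.3]
width: 0.0211
grip_force: 79.6
[ 0.58444398 -0.00916349] [ 0.57822138 -0.07888637]
 t 11.13 tcp [ 0.4668 -0.269   0.0936] shift cm [-11.38  18.86  -0.66] yaw -179.29 down [ 0.0043 -0.0033 -1.    ] F [ 2.1 -1.9 -6.3] w 0.0211
 turn [1.000e-03 6.000e-03 1.672e+00]
 shift after turn [19.92  9.4  -0.64]
```

```bash

python3 -m pendant '[[-1,0,0,0,0,0,0.06],[-1,0,0,0,0,0,0.12],[-1,0,0,0,0,0,0.12],[-1,0,0,0,0,0,0.12],[-1,0,0,0,0,0,0.12]]' >/dev/null
python3 -m pendant '[[-1,0,0,0,0,0,0.12],[-1,0,0,0,0,0,0.12],[-1,0,0,0,0,0,0.12],[-1,0,0,0,0,0,0.12],[-1,0,0,0,0,0,0.12]]' >/dev/null
python3 -m pendant '[[-1,0,0,0,0,0,0.12],[-1,0,0,0,0,0,0.12],[-1,0,0,0,0,0,0.12],[-1,0,0,0,0,0,0.12],[-1,0,0,0,0,0,0.05]]' >/dev/null
python3 -m pendant '[[-1,2,1,0,0,0,0],[-1,3,1.4,0,0,0,0],[-1,3,1.4,0,0,0,0],[-1,3,1.4,0,0,0,0],[-1,3,1.4,0,0,0,0]]' >/dev/null
python3 -m pendant '[[-1,3,1.4,0,0,0,0],[-1,2,1,0,0,0,0],[-1,1,0.4,0,0,0,0],[-1,0,0,0,0,0,0],[-1,0,0,0,0,0,0]]' 
python3 - <<'E'
from h import *
go(.578,-.079,.10,84.9)
m=manip.camera_model("wrist"); p,D=manip.camera("wrist"); cv2.imwrite("pics/w3.png",p[...,::-1]); np.savez("w3.npz",p=p,D=D,xyz=m["xyz"],R=rot(m))
E
```

```text
t: 13.22
ee_pos: [0.5751, -0.0761, 0.0878]
eef_rot: [0.737, 0.676, -0.001, -0.001]
wrist_force: [-0.1, -0.6, -9.2]
width: 0.0208
grip_force: 80.0
 t 13.22 tcp [ 0.5751 -0.0761  0.0878] shift cm [-0.27  0.31 -1.22] yaw 85.09 down [-2.7e-03  1.0e-04 -1.0e+00] F [-0.1 -0.6 -9.2] w 0.0208
 turn [-0.003  0.     0.003]
 shift after turn [-0.27  0.32 -1.22]
```

View pics/w3.png

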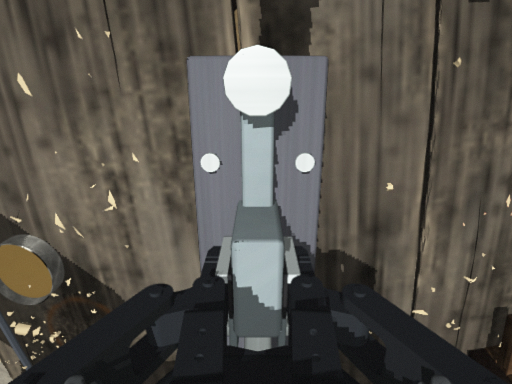

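Wrist view: the jack is held level, with the saddle at (257,80). Before sliding it in, I'll cross-check the lift point in the top and side views.

```bash
python3 - <<'E'
from h import *
mt=manip.camera_model("top");ms=manip.camera_model("side")
zt=np.load("top0.npz");zs=np.load("side0.npz")
for v in (162.5,166,169.5): print("top outer",plane(mt,236.9,v,.061).round(4))
def tri(*rs):
    A=np.zeros((3,3));b=np.zeros(3)
    for o,d in rs:
        d=d/np.linalg.norm(d);M=np.eye(3)-np.outer(d,d);A+=M;b+=M@o
    return np.linalg.solve(A,b)
z=np.load("w1.npz");mw=dict(manip.camera_model("wrist"));mw["xyz"]=z["xyz"];mw["attitude"]=z["R"]
print("tri top/wrist",tri(ray(mt,230,165.7),ray(mw,220,308)))
P=cloud(mt,zt["D"]); 
k=(P[...,1]<.1)&(P[...,1]>.03)&(abs(P[...,0]-.595)<.04)&(P[...,2]>.045)
r=cv2.minAreaRect(P[k][:,:2].astype(np.float32));print("top lug depth pts",k.sum(),r,P[k].min(0),P[k].max(0))
P=cloud(ms,zs["D"]);k=(P[...,1]<.1)&(P[...,1]>.03)&(abs(P[...,0]-.595)<.04)&(P[...,2]>.045)&(P[...,2]<.075);print("side",k.sum(),P[k].min(0),P[k].max(0),np.median(P[k],0))
c=zs["p"][180:215,215:260];t=zt["p"][150:182,205:250]
W=np.hstack([cv2.resize(c,(400,311),interpolation=cv2.INTER_CUBIC),cv2.resize(t,(400,311),interpolation=cv2.INTER_CUBIC)]);cv2.imwrite("pics/lug.png",W[...,::-1])
# saddle vs tcp
z=np.load("w3.npz");m=dict(mw);m["xyz"]=z["xyz"];m["attitude"]=z["R"];p,D=z["p"],z["D"]
w=np.zeros(D.shape,np.uint8);w[35:125,215:300]=p[35:125,215:300].min(2)>215;mm=cv2.moments(w,True);u,v=mm["m10"]/mm["m00"],mm["m01"]/mm["m00"]
s=manip.state();zz=np.median(cloud(m,D)[60:100,240:275,2]);S=plane(m,u,v,zz);print(u,v,"saddle",S,"rel tcp",S-s["ee_pos"])
Pc=cloud(m,D);f=Pc[60:230,195:235][...,2];f2=Pc[60:230,285:320][...,2];print("foot z L/R front/back",np.nanmedian(f[:40]),np.nanmedian(f[120:]),np.nanmedian(f2[:40]),np.nanmedian(f2[120:]))
E
```

```text
top outer [0.6049 0.0489 0.061 ]
top outer [0.594  0.0486 0.061 ]
top outer [0.5832 0.0482 0.061 ]
tri top/wrist [0.59606576 0.07215707 0.05725177]
top lug depth pts 205 ((0.6046754717826843, 0.07481259107589722), (0.053431153297424316, 0.05332951620221138), 84.55294036865234) [0.57762833 0.04841184 0.05314054] [0.63362857 0.09999053 0.08894399]
side 42 [0.57621852 0.05236927 0.05586835] [0.61092397 0.09992478 0.07418935] [0.58726533 0.06836715 0.0635824 ]
256.85066371681415 80.04231194690266 saddle [nan nan nan] rel tcp [nan nan nan]
foot z L/R front/back 0.07034496053750602 0.069803284208272 0.07000421747549515 0.06969730663862277
```

View pics/lug.png

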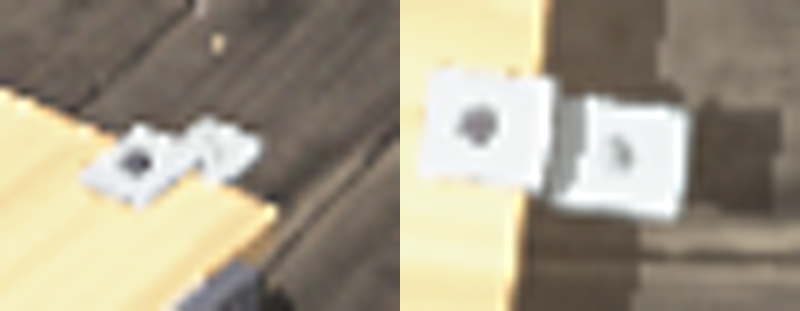

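```bash
python3 - <<'E'
from h import *
from h import manip
mt=manip.camera_model("top");ms=manip.camera_model("side")
def tri(*rs):
    A=np.zeros((3,3));b=np.zeros(3)
    for o,d in rs:
        d=d/np.linalg.norm(d);M=np.eye(3)-np.outer(d,d);A+=M;b+=M@o
    return np.linalg.solve(A,b)
print("tri top/side",tri(ray(mt,230,165.6),ray(ms,239.2,197.4)), "side z.07",plane(ms,239.2,197.4,.068))
z=np.load("w3.npz");m=dict(manip.camera_model("wrist"));m["xyz"]=z["xyz"];m["attitude"]=z["R"];p,D=z["p"],z["D"]
s=manip.state();zz=np.nanmedian(cloud(m,D)[60:100,240:275,2]);S=plane(m,256.85,80.04,zz);d=S-s["ee_pos"];print("saddle",S,"rel tcp",d,"fwd/lat",R.from_quat(s["eef_rot"]).inv().apply(d))
T=np.array([.593,.073]);a=np.radians(85);
g=T-d[:2];h=np.array([np.cos(a),np.sin(a)]);b=g-.07*h
go(*b,.10,n="standoff high");go(*b,.030,n="standoff low");go(*g,.030,n="final")
E
```

```text
tri top/side [0.5930566  0.06897904 0.05748924] side z.07 [0.58314734 0.08032261 0.068     ]
saddle [0.58252618 0.00906235 0.09991829] rel tcp [0.00763005 0.08585143 0.01181689] fwd/lat [ 0.08618697  0.00011616 -0.01183709]
standoff high t 13.27 tcp [ 0.5749 -0.0768  0.0881] shift cm [-0.54  0.48 -1.19] yaw 85.02 down [-0.0025 -0.     -1.    ] F [ 0.   0.2 -8.6] w 0.0211
standoff low t 13.27 tcp [ 0.5749 -0.0768  0.0881] shift cm [-0.54  0.5   5.81] yaw 85.02 down [-0.0025 -0.     -1.    ] F [ 0.   0.2 -8.6] w 0.0211
final t 13.27 tcp [ 0.5749 -0.0768  0.0881] shift cm [6.46 0.5  5.81] yaw 85.02 down [-0.0025 -0.     -1.    ] F [ 0.   0.2 -8.6] w 0.0211
```

```bash

python3 -m pendant '[[-1,-0.5,0.55,2,0,0,0],[-1,0,0,2,0,0,0],[-1,0,0,1.3,0,0,0],[-1,0,0,0.4,0,0,0],[-1,0,0,0,0,0,0]]' 
python3 -m pendant '[[-1,1,0,0,0,0,0],[-1,1.5,0,0,0,0,0],[-1,1.5,0,0,0,0,0],[-1,1.5,0,0,0,0,0],[-1,1,0,0,0,0,0]]' 
python3 -m pendant '[[-1,0.4,0,0,0,0,0],[-1,0,0,0,0,0,0],[-1,0,0,0,0,0,0],[-1,0,0,0,0,0,0],[-1,0,0,0,0,0,0]]' 
python3 - <<'E'
from h import *
g=np.array([.5935,.072])-[.0076,.0859]; go(*g,.026,85)
E
```

```text
t: 13.68
ee_pos: [0.5789, -0.0829, 0.0306]
eef_rot: [0.738, 0.675, -0.001, -0.002]
wrist_force: [-0.1, -0.4, -7.8]
width: 0.021
grip_force: 79.8
t: 14.1
ee_pos: [0.5877, -0.0161, 0.0338]
eef_rot: [0.737, 0.676, 0.001, 0.001]
wrist_force: [-0.6, 0.6, -8.4]
width: 0.0209
grip_force: 80.0
t: 14.52
ee_pos: [0.5871, -0.0142, 0.0324]
eef_rot: [0.738, 0.675, -0.0, 0.0]
wrist_force: [0.3, 0.3, -8.5]
width: 0.0209
grip_force: 80.0
 t 14.52 tcp [ 0.5871 -0.0142  0.0324] shift cm [ 0.01 -0.13  0.64] yaw 84.96 down [ 2.e-04 -4.e-04 -1.e+00] F [ 0.3  0.3 -8.5] w 0.0209
 turn [ 0.     0.    -0.001]
 shift after turn [ 0.01 -0.13  0.64]
```

Now I'll lower it, check, then release and look.

```bash

python3 -m pendant '[[-1,0,-0.1,0.3,0,0,0],[-1,0,0,0.2,0,0,0],[-1,0,0,0.2,0,0,0],[-1,0,0,0,0,0,0],[-1,0,0,0,0,0,0]]' 
python3 - <<'E'
from h import *
g=np.array([.5935,.072])-[.0076,.0859]; go(*g,.026,85)
E
python3 -m pendant '[[0.3,0,0,0,0,0,0],[0.3,0,0,0,0,0,0],[0.3,0,0,0,0,0,0],[0.3,0,0,0,0,0,0],[0.3,0,0,0,0,0,0]]' 
python3 -m pendant '[[0.3,0,0,-2,0,0,0],[0.3,0,0,-4,0,0,0],[0.3,0,0,-4,0,0,0],[0.3,-4,0,-4,0,0,0],[0.3,-4,0,0,0,0,0]]' 
python3 -m pendant '[[-1,-4,0,-1,0,0,0],[-1,-4,0,0,0,0,0],[-1,0,0,0,0,0,0],[-1,0,0,0,0,0,0],[-1,0,0,0,0,0,0]]' 
python3 - <<'E'
from h import *
go(.567,-.13,.13,85)
m=manip.camera_model("wrist"); p,D=manip.camera("wrist"); cv2.imwrite("pics/w4.png",p[...,::-1]); np.savez("w4.npz",p=p,D=D,xyz=m["xyz"],R=rot(m))
E
```

```text
t: 14.93
ee_pos: [0.5858, -0.0137, 0.0254]
eef_rot: [0.737, 0.676, -0.0, 0.0]
wrist_force: [-1.9, 0.1, -2.1]
width: 0.0211
grip_force: 80.6
 t 14.93 tcp [ 0.5858 -0.0137  0.0254] shift cm [-0.02  0.01 -0.06] yaw 84.99 down [-4.e-04 -8.e-04 -1.e+00] F [-1.9  0.1 -2.1] w 0.0211
 turn [-0.     0.001 -0.   ]
 shift after turn [-0.02  0.01 -0.06]
t: 15.35
ee_pos: [0.5868, -0.0134, 0.0258]
eef_rot: [0.737, 0.676, 0.0, 0.001]
wrist_force: [-0.0, 0.8, 0.3]
width: 0.0555
grip_force: 0.0
t: 15.77
ee_pos: [0.5843, -0.0816, 0.1626]
eef_rot: [0.735, 0.678, 0.004, 0.005]
wrist_force: [2.1, -0.3, 0.6]
width: 0.0555
grip_force: 0.0
t: 16.18
ee_pos: [0.5729, -0.1622, 0.1646]
eef_rot: [0.738, 0.675, 0.0, -0.0]
wrist_force: [-0.5, -0.3, -0.6]
width: -0.0001
grip_force: 0.0
 t 16.18 tcp [ 0.5729 -0.1622  0.1646] shift cm [ 3.16 -0.87  3.46] yaw 84.96 down [-2.e-04  5.e-04 -1.e+00] F [-0.5 -0.3 -0.6] w -0.0001
 turn [-0.    -0.    -0.001]
 shift after turn [ 3.16 -0.87  3.46]
```

View pics/w4.png

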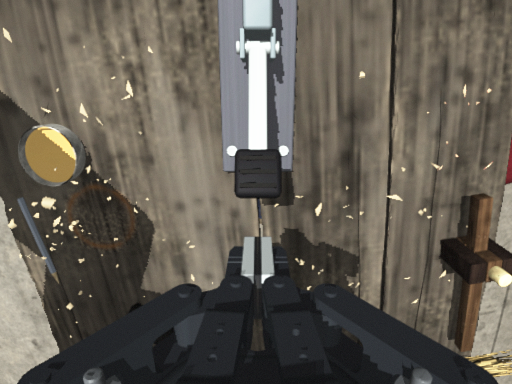

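Wrist view: the jack stands flat, with its pad at (257,173). One look from above the lug will check the saddle's alignment.

```bash

python3 -m pendant '[[-1,2,0,-4,0,0,0],[-1,4,0,-3,0,0,0],[-1,4,0,-2,0,0,0],[-1,4,0,-2,0,0,0],[-1,4,0,0,0,0,0]]' >/dev/null
python3 -m pendant '[[-1,3,0,0,0,0,0],[-1,2,0,0,0,0,0],[-1,0,0,0,0,0,0],[-1,0,0,0,0,0,0],[-1,0,0,0,0,0,0]]' 
python3 - <<'E'
from h import *
m=manip.camera_model("wrist"); p,D=manip.camera("wrist"); cv2.imwrite("pics/w5.png",p[...,::-1]); np.savez("w5.npz",p=p,D=D,xyz=m["xyz"],R=rot(m))
z=np.load("w4.npz");m["xyz"]=z["xyz"];m["attitude"]=z["R"];P=cloud(m,z["D"]);print("pad",plane(m,257.5,173,.095).round(4),P[165:182,250:266].reshape(-1,3).mean(0).round(4))
E
```

```text
t: 17.07
ee_pos: [0.5915, 0.0543, 0.2641]
eef_rot: [0.737, 0.676, -0.0, -0.0]
wrist_force: [-0.5, -0.6, 0.4]
width: 0.0
grip_force: 0.0
pad [ 0.5755 -0.1378  0.095 ] [ 0.5755 -0.1377  0.0953]
```

View pics/w5.png

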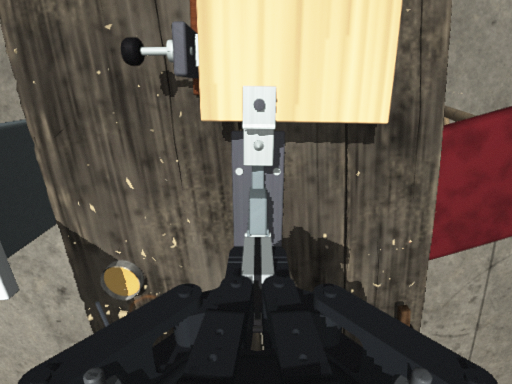

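Wrist view: the lug's cone is at (258,145), lined up with the jack's centre line. The foot bolts are at (240,171) and (276,171), and the knob is clearly out at (132,51). I'll work out the saddle position from the bolts.

```bash
python3 - <<'E'
from h import *
M={}
for n in("w3","w5"):
    z=np.load(n+".npz");m=dict(manip.camera_model("wrist"));m["xyz"]=z["xyz"];m["attitude"]=z["R"];M[n]=(m,z["p"],z["D"])
def bolt(n,u,v,w,h):
    m,p,D=M[n];r=np.zeros(D.shape,np.uint8);s=np.s_[v-w:v+w+1,u-w:u+w+1];r[s]=p[s].min(2)>150;mm=cv2.moments(r,True);return plane(m,mm["m10"]/mm["m00"],mm["m01"]/mm["m00"],h)
b3=(bolt("w3",210,162,14,.073)+bolt("w3",305,162,14,.073))/2
S=plane(M["w3"][0],256.85,80.04,.0999); d=(S-b3)[:2]
b5=(bolt("w5",240,171,6,.011)+bolt("w5",276,171,6,.011))/2
print("bolts->saddle",d,"bolts now",b5,"saddle now",b5[:2]+d)
m=M["w5"][0]
for h in(.06,.07):print("cone",plane(m,258,145,h))
for u,v in((245,165),(272.5,165)):print("arm end",plane(m,u,v,.06))
for u in(215,235,300,370):
    c=M["w5"][1][105:135,u].astype(int); r=105+np.nonzero(c[:,0]-c[:,2]>40)[0].max(); print("edge",u,r,plane(m,u,r,.078 if 0 else .06)[:2],plane(m,u,r,.078)[:2])
go(.5755,-.1378,.12,85)
E
```

```text
bolts->saddle [0.00343672 0.0399236 ] bolts now [0.59018782 0.03092491 0.011     ] saddle now [0.59362454 0.0708485 ]
cone [0.59432583 0.07479991 0.06      ]
cone [0.59445725 0.07657569 0.07      ]
arm end [0.57739338 0.05290283 0.06      ]
arm end [0.60904696 0.05019455 0.06      ]
edge 215 120 [0.54926953 0.10673451] [0.55185041 0.10826933]
edge 235 121 [0.57122786 0.10368752] [0.57266622 0.10538088]
edge 300 122 [0.64291489 0.09651831] [0.64062331 0.09858469]
edge 370 123 [0.72123195 0.0892907 ] [0.71486546 0.09173314]
 t 17.12 tcp [0.5916 0.0535 0.264 ] shift cm [-19.2    0.05  14.41] yaw 85.05 down [-5.e-04 -4.e-04 -1.e+00] F [ 0.3 -0.5  0.6] w -0.0003
 turn [-0.001  0.     0.001]
 shift after turn [-19.2    0.06  14.4 ]
```

```bash

python3 -m pendant '[[-1,-3,0,0,0,0,0],[-1,-4,0,0,0,0,0],[-1,-4,0,0,0,0,0],[-1,-4,0,2,0,0,0],[-1,-4,0,2,0,0,0]]' >/dev/null
python3 -m pendant '[[-1,0,0,4,0,0,0],[-1,0,0,4,0,0,0],[-1,0,0,2,0,0,0],[-1,0,0,0,0,0,0],[-1,0,0,0,0,0,0]]' 
python3 - <<'E'
from h import *
go(.5757,-.1358,.115,85)
E
```

```text
t: 17.95
ee_pos: [0.5746, -0.1311, 0.1262]
eef_rot: [0.738, 0.675, -0.001, -0.001]
wrist_force: [0.6, -0.2, -0.2]
width: -0.0005
grip_force: 0.0
 t 17.95 tcp [ 0.5746 -0.1311  0.1262] shift cm [-0.45  0.15  1.12] yaw 84.91 down [-2.8e-03  9.0e-04 -1.0e+00] F [ 0.6 -0.2 -0.2] w -0.0005
 turn [-0.003 -0.001 -0.002]
 shift after turn [-0.45  0.15  1.12]
```

```bash

python3 -m pendant '[[-1,-0.45,0.15,0.6,0,0,0],[-1,0,0,0.5,0,0,0],[-1,0,0,0.5,0,0,0],[-1,0,0,0.5,0,0,0],[-1,0,0,0,0,0,0]]' 
python3 -m pendant '[[-1,-0.1,0,0.4,0,0,0],[-1,-0.1,0,0.4,0,0,0],[-1,-0.1,0,0.4,0,0,0],[-1,-0.1,0,0.4,0,0,0],[-1,0,0,0,0,0,0]]' 
python3 - <<'E'
from h import *
go(.5755,-.14,.09,85)
E
```

```text
t: 18.37
ee_pos: [0.5768, -0.1347, 0.1055]
eef_rot: [0.737, 0.676, -0.0, -0.0]
wrist_force: [-0.6, 0.3, -0.7]
width: 0.0004
grip_force: 0.0
t: 18.78
ee_pos: [0.5771, -0.1395, 0.0899]
eef_rot: [0.737, 0.676, 0.0, 0.001]
wrist_force: [1.0, 0.1, 4.2]
width: 0.0
grip_force: 1.8
 t 18.78 tcp [ 0.5771 -0.1395  0.0899] shift cm [-0.07 -0.15 -0.01] yaw 85.0 down [ 9.e-04 -7.e-04 -1.e+00] F [1.  0.1 4.2] w 0.0
 turn [0.001 0.001 0.   ]
 shift after turn [-0.07 -0.15 -0.01]
```

Contact at about 4 N, so I'll keep pressing along the arc.

```bash

python3 -m pendant '[[-1,-0.08,-0.05,0.4,0,0,0],[-1,-0.08,-0.05,0.4,0,0,0],[-1,-0.08,0,0.4,0,0,0],[-1,-0.08,0,0.4,0,0,0],[-1,-0.05,0,0.4,0,0,0]]' 
python3 -m pendant '[[-1,-0.05,0,0.4,0,0,0],[-1,-0.05,0,0.4,0,0,0],[-1,-0.05,0,0.4,0,0,0],[-1,0,0,0.4,0,0,0],[-1,0,0,0.4,0,0,0]]' 
python3 -m pendant '[[-1,0,0,0.4,0,0,0],[-1,0,0,0.3,0,0,0],[-1,0,0,0.3,0,0,0],[-1,0,0,0.2,0,0,0],[-1,0,0,0,0,0,0]]' 
python3 - <<'E'
from h import *
go(.5755,-.148,.033,85)
E
```

```text
t: 19.2
ee_pos: [0.5764, -0.144, 0.0712]
eef_rot: [0.737, 0.675, -0.0, 0.002]
wrist_force: [-2.6, -3.4, 8.2]
width: 0.0
grip_force: 3.7
t: 19.62
ee_pos: [0.5764, -0.1464, 0.0515]
eef_rot: [0.738, 0.675, -0.001, 0.003]
wrist_force: [-1.5, -6.0, 8.2]
width: -0.0001
grip_force: 4.3
t: 20.03
ee_pos: [0.5763, -0.1468, 0.0395]
eef_rot: [0.738, 0.675, -0.001, 0.003]
wrist_force: [-1.8, -7.2, 9.9]
width: 0.0001
grip_force: 5.2
 t 20.03 tcp [ 0.5763 -0.1468  0.0395] shift cm [-0.12 -0.07  0.65] yaw 84.92 down [ 0.0024 -0.0052 -1.    ] F [-1.8 -7.2  9.9] w 0.0001
 turn [ 0.003  0.005 -0.001]
 shift after turn [-0.13 -0.07  0.65]
```

```bash

python3 -m pendant '[[-1,-0.15,0,0.2,0,0,0],[-1,-0.05,0,0.3,0,0,0],[-1,0,0,0.3,0,0,0],[-1,0,0,0.2,0,0,0],[-1,0,0,0,0,0,0]]' 
python3 - <<'E'
from h import *
go(.5755,-.148,.033,85)
for n in("top","side"):
    p,D=manip.camera(n); np.savez(n+"1.npz",p=p,D=D)
z=np.load("top1.npz")["p"][100:215,140:365]; s=np.load("side1.npz")["p"][120:270,150:330]
cv2.imwrite("pics/end.png",np.hstack([cv2.resize(z,(440,300),interpolation=cv2.INTER_CUBIC),cv2.resize(s,(360,300),interpolation=cv2.INTER_CUBIC)])[...,::-1])
P=cloud(manip.camera_model("top"),np.load("top1.npz")["D"]);b=P[125:150,170:215].reshape(-1,3);b=b[np.isfinite(b).all(1)];c=np.linalg.lstsq(np.c_[b[:,:2],np.ones(len(b))],b[:,2],rcond=None)[0];print("board tilt",np.hypot(*c[:2]))
E
```

```text
t: 20.45
ee_pos: [0.5768, -0.147, 0.0352]
eef_rot: [0.737, 0.676, 0.001, 0.003]
wrist_force: [-12.5, 3.0, 46.3]
width: 0.0003
grip_force: 22.4
 t 20.45 tcp [ 0.5768 -0.147   0.0352] shift cm [-0.11 -0.12  0.22] yaw 85.02 down [ 0.0059 -0.0031 -1.    ] F [-12.5   3.   46.3] w 0.0003
 turn [0.006 0.003 0.   ]
 shift after turn [-0.11 -0.12  0.22]
board tilt 0.09533239335371536
```

View pics/end.png

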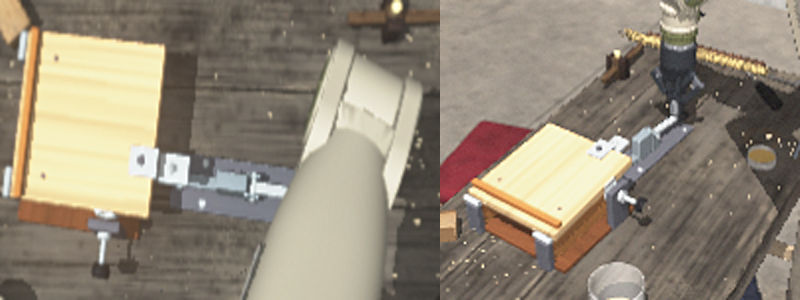

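The top and side crops show the board raised at about 0.095 rad, the jack flat under the lug, and the knob out at crop pixel (100,270). I'll ease off the excess push and check for jack slip from the bolts at crop pixels (201,203) and (207,160).

```bash

python3 -m pendant '[[-1,0,-0.1,-0.1,0,0,0],[-1,0,-0.05,-0.1,0,0,0],[-1,0,0,0,0,0,0],[-1,0,0,0,0,0,0],[-1,0,0,0,0,0,0]]' 
python3 -m pendant '[[-1,0,0,0,0,0,0],[-1,0,0,0,0,0,0],[-1,0,0,0,0,0,0],[-1,0,0,0,0,0,0],[-1,0,0,0,0,0,0]]' 
python3 - <<'E'
from h import *
m=manip.camera_model("top");p=np.load("top1.npz")["p"]
def c(u,v,w=3):
    r=np.zeros(p.shape[:2],np.float32);s=np.s_[v-w:v+w+1,u-w:u+w+1];r[s]=np.clip(p[s].min(2).astype(float)-120,0,None);mm=cv2.moments(r);return plane(m,mm["m10"]/mm["m00"],mm["m01"]/mm["m00"],.011)
b=[c(243,178),c(246,161)];print(b,np.mean(b,0)[:2]+[.0034,.0399])
E
```

```text
t: 20.97
ee_pos: [0.5765, -0.147, 0.0358]
eef_rot: [0.737, 0.676, 0.002, 0.004]
wrist_force: [-6.1, 1.5, 32.6]
width: 0.0003
grip_force: 16.1
t: 21.38
ee_pos: [0.5765, -0.147, 0.0357]
eef_rot: [0.737, 0.676, 0.002, 0.004]
wrist_force: [-5.8, 2.2, 32.1]
width: 0.0001
grip_force: 16.1
[array([0.56542195, 0.03114604, 0.011     ]), array([0.61527157, 0.02711381, 0.011     ])] [0.59374676 0.06902992]
```

```bash
python3 -c "
from bench import manip
print(manip.close_job())"
```

```text
the job is handed in; nothing more can be done
None
```

I handed the job in with the knob pulled out about 18 mm and the jack flat, its saddle about 5 mm from the lift point; the board is raised about 0.095 rad and the handle is held fully down at about 32 N (simulated time 21.4 s); the glass, tin and chisel weren't touched, and no verdict came back.

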